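# Unstack and rack the slide mailers

### The job

Gather the three oblong, square-cornered slide mailers (two in the stack, one lying loose) into the blue caddy, one lying flat and lid up in each of its three bays, and never tip them over. Set the two aluminium spacer plates from the stack aside as one neat pile, centred on the black mat and lying the same way as it. Leave the round-ended case and the short box where they are.

Things in the scene. Friction and masses are not known exactly. Their poses are not given: they have to be found in the camera images.
- mailer_top: Slide mailer: oblong square-cornered plain grey plastic box with a thin dark line round its lid, 86 x 34 x 26 mm (x, y, z), origin at the centre of its underside, x along its length; loose, about 60 g. It starts as the top of the stack, its underside 46 mm above the bench, along the plate beneath it.
- mailer_low: Slide mailer: oblong square-cornered plain grey plastic box with a thin dark line round its lid, 86 x 34 x 26 mm (x, y, z), origin at the centre of its underside, x along its length; loose, about 60 g. It starts in the stack between the two plates, its underside 10 mm above the bench, crosswise to the upper plate; its ends stick out under that plate.
- mailer_loose: Slide mailer: oblong square-cornered plain grey plastic box with a thin dark line round its lid, 86 x 34 x 26 mm (x, y, z), origin at the centre of its underside, x along its length; loose, about 60 g. It starts lying alone on the bench.
- plate_high: Spacer plate: bare aluminium plate, 100 x 56 x 10 mm (x, y, z), loose, about 150 g; origin at the centre of its underside, x along its length. It starts in the stack between the two mailers, its underside 36 mm above the bench, crosswise to the mailer beneath it.
- plate_low: Spacer plate: bare aluminium plate, 100 x 56 x 10 mm (x, y, z), loose, about 150 g; origin at the centre of its underside, x along its length. It starts at the bottom of the stack, flat on the bench, along the mailer above it. The stack, from the bench up, is plate_low, mailer_low, plate_high, mailer_top, all centred on one another within about 2 mm.
- caddy: Blue plastic tray, fixed, 118 x 202 x 9 mm (x, y, z), origin at the centre of its underside. Floor 3 mm thick; rim and two partitions 4 mm thick, 6 mm above the floor (9 above the bench). Three bays side by side, each 110 mm long (x), 62 mm wide (y), centred at x = 0, y = -66, 0, +66 mm. A mailer lies in a bay with its length along the caddy's x, either way round.
- mat: Black rubber mat, fixed, 120 x 76 x 4 mm (x, y, z), x along its length, origin at the centre of its underside; the plates are piled on its top (4 mm above the bench), lengthwise along it, either way round.
- round_case: Look-alike, stays where it is: case with half-round ends, same plastic and lid line, 86 x 34 x 26 mm, origin at the centre of its underside, x along its length; loose on the bench.
- short_box: Look-alike, stays where it is: short plain grey plastic box with a thin dark line round its lid, 46 x 34 x 26 mm (x, y, z), origin at the centre of its underside, x along its length; loose on the bench.
Mind the look-alikes: they are no part of the job. What is shaped like the mailer_top but green is not meant. Leave any turquoise look-alike of the plate_low alone.

How it is judged:
At the end, for the whole second after the job is handed in: Each mailer lies flat (0.08 rad), lid up, on the floor of its own caddy bay; both plates lie flat, piled on the mat, each within 15 mm of its centre and 0.2 rad of its length; all five at rest; the round-ended case and short box within 15 mm of their starts (x of mailer_top in the frame of caddy between -0.02 and 0.02 m and y of mailer_top in the frame of caddy between -0.085 and 0.085 m and height (world z) of each of mailer_top, mailer_low, mailer_loose below 0.007 m and angle between each of mailer_top, mailer_low, mailer_loose, plate_high, plate_low's own z axis and vertical below 0.08 rad and linear speed of each of mailer_top, mailer_low, mailer_loose, plate_high, plate_low below 0.02 m/s and x of mailer_low in the frame of caddy between -0.02 and 0.02 m and y of mailer_low in the frame of caddy between -0.085 and 0.085 m and x of mailer_loose in the frame of caddy between -0.02 and 0.02 m and y of mailer_loose in the frame of caddy between -0.085 and 0.085 m and horizontal distance between each of plate_high, plate_low and mat below 0.015 m and angle between the x axis of each of plate_high, plate_low and the x axis of mat, either way round below 0.2 rad and height (world z) of plate_high between 0.002 and 0.017 m and height (world z) of plate_low between 0.002 and 0.017 m and distance of each of round_case, short_box from where it was at the start of the episode below 0.015 m); the robot touches nothing.
It fails at once if a slide mailer is tipped over (more than 0.7 rad) (angle between any of mailer_top, mailer_low, mailer_loose's own z axis and vertical above 0.7 rad).
It fails at once if a look-alike is moved by more than 15 mm (distance of any of round_case, short_box from where it was at the start of the episode above 0.015 m).
It also fails if it takes over 128 s, if anything falls off the work surface, if the arm or the gripper's body presses on something with over 40 N, if the wrist force passes 120 N, or if a joint passes its speed limit or range.

### The arm

A 6-joint arm with a two-finger parallel gripper is mounted at the origin on the work surface. World frame = base frame: x ahead of the robot, y to its left, z up, the work surface at z = 0. Lengths are in m, angles in rad, forces in N, time in s.
With the tool pointing down it reaches from about 0.325 to 0.9 m from the base axis. Payload 6.1 kg.
Tool frame: the origin (TCP) lies between the finger pads; the fingertips stand 25 mm ahead of it and the grasp point (between the pads) lies 6 mm ahead of it; z points along the fingers, y is the line along which they close (so a half turn about z gives the same grasp; the last joint's range is limited). The gripper opens to 87 mm and grips with 3 to 60 N. Pads are 19 mm wide; open, the fingers measure 117 mm over their backs; the gripper's body (75 mm by 190 mm) begins 51 mm behind the grasp point.
Start: joints at [1.217, 0.22, 1.526, -0, 1.395, -0.126], TCP at [0.141, 0.609, 0.248] pointing down, gripper open.
Joint ranges: [-2.98, 2.98], [-0.91, 2.08], [0.09, 2.57], [-1.24, 4.39], [0.2, 2.65], [-2.68, 2.68]. Speed limits (rad/s): [2.57, 2.57, 3.01, 3.14, 3.14, 3.14].

### API

Orientations are given as a 3x3 rotation matrix whose columns are the frame's x, y, z axes.
In Python, from cell import bot gives the robot as it stands.
- The arm moves only by the tool move_arm, never from a script. Its argument "increments" is a list that holds one entry, the list of rows, each a list of 7 numbers: the turn, a rotation vector about the tool's x, y, z as a fraction of full scale, then the shift along the tool's x, y, z as a fraction of full scale, then the closure, from -1 (fully open) to 1 (shut), so that 0 is half open. A call has exactly 5 rows; each row is the pose to reach, as a shift and turn from the pose commanded when the call began, along the tool's axes at that moment, turning the shorter way round; what a row does not reach only later rows make up. Full scale, the value 1, is 0.3 m for a shift and pi rad for a turn. A row lasts 1/12 s, in which the tool goes at most 41.7 mm and 7.16 degrees, less where a joint would pass 70% of its speed; a pose out of reach is approached as far as the arm can. A call with a number of a shift or a turn outside -1 to 1 is refused whole. A call with a gripper value outside its range is refused whole. The fingers move at their own pace and stop on an object; the grip force is fixed at half the most. Time passes only in rows, so rows that repeat a pose let the fingers close, or fill a call up. It gives the time, the measured TCP pose, the force, the opening and the grip force at its end, in the units of the state.
- bot.get_state(): the state, without advancing time (a new reading comes with each control period).
- bot.camera(name): name is "side" or "top" or "wrist"; returns the picture (400x640x3 uint8, blue, green, red); there is no depth.
- bot.get_calibration(name): a dict with "intrinsics" (3x3 intrinsics, pixels), "extrinsics" (4x4, takes a point from world to camera coordinates); the wrist camera has in their place "tool_from_camera" (4x4, takes a point from camera to tool coordinates, whose origin is the TCP and whose axes are the flange's). Camera axes: x right, y down, z forward; pixel columns grow to the right and rows downward; lengths in m; the calibration is good to about 2 mm. A picture is of the moment at which its call begins: read the wrist's pose just before it. get_calibration takes no time and is no camera call.
- bot.hand_in(): hands the job in; it is judged then, once.
Trained networks look in the newest picture that a camera, given by its name, has taken for a name from the list of things; names that differ only in an ending like _2 or _b are one class to them, and where a whole thing is asked for, a point or a joint stands for the part that bears it (a point fixed in the world has none). Each returns a list of dicts, best first, with "conf" (0 to 1); they miss things now and then, are a little off and sometimes report something else, mostly with a low value. They report only what shows in the picture. A call takes as long as a camera call. They do not tell look-alikes from the thing itself.
- bot.find_in(target, camera): "extent" ([left, top, width, height] in pixels, round what is visible of it).
The state is a dict: "t": time; "qpos": joint angles; "qd": joint speeds; "effort": joint torques, N m; "tool_pos": TCP position; "tcp_rot": TCP orientation; "force": force on the tool from outside, world axes, zero at the start; "wrist_torque": the same for the moment, N m; "width": opening from 0.0 (shut) to 1.0 (fully open); "finger_force": force on a finger pad.
Only numpy, scipy, OpenCV 4.12 (cv2) and the standard library are available. Lean on these libraries where they do the work, as an engineer would, in place of code of your own. Each camera call takes 0.05 s, during which the arm holds its last target. There are 200 camera calls.

## Working session

There is one attempt and no reset: what is moved stays moved. The work goes in short steps, Python scripts to look and compute and a tool call to move; the robot and the scene stay as the last step left them, time stands still between calls to the robot, and variables do not carry over. Pictures are saved under pics/ and viewed, at most 16 in all, crops included, and the job is handed in when it is done.

Besides the shell and the picture viewer there is one more tool, called after "Call:" in YAML: its name, and indented under it one key for each argument. move_arm: Moves the arm, as the interface text tells. Its arguments: {"type":"object","properties":{"increments":{"type":"array","items":{"type":"array","items":{"type":"array","items":{"type":"number","minimum":-1,"maximum":1}}}}},"required":["increments"]}

```bash
ls; mkdir -p pics
python3 - <<'E'
from cell import bot
import cv2,numpy as np
s=bot.get_state();print(s)
for c in("top","side"):
    im=bot.camera(c);cv2.imwrite(f"pics/{c}0.png",im)
    k=bot.get_calibration(c);print(c,np.round(k["intrinsics"],1).tolist(),np.round(k["extrinsics"],4).tolist())
    for n in("mailer_top","plate_high","caddy","mat","round_case","short_box"):
        print(n,[(np.round(d["extent"]).tolist(),round(d["conf"],2)) for d in bot.find_in(n,c)])
print(bot.get_calibration("wrist"))
E
```

```text
pics
{'t': 0.0, 'qpos': array([ 1.21690805e+00,  2.21257071e-01,  1.52760430e+00, -9.51563724e-06,
        1.39466408e+00, -1.26120848e-01]), 'qd': array([-0.00156742, -0.00135592,  0.00329675, -0.00131259,  0.00051287,
        0.00090428]), 'effort': array([-5.78246381e-04, -4.94623339e+01, -3.87370098e+01,  6.99940883e-02,
        5.74563432e-02, -1.12177258e-04]), 'tool_pos': array([0.14095033, 0.60832308, 0.24642162]), 'tcp_rot': array([[-9.74173245e-01,  2.25800912e-01, -6.61021808e-04],
       [ 2.25801759e-01,  9.74171580e-01, -1.81628145e-03],
       [ 2.33830651e-04, -1.91863268e-03, -9.99998132e-01]]), 'force': array([ 0.69531911,  0.43823894, -0.38936215]), 'wrist_torque': array([-0.00430813,  0.05425703, -0.05768098]), 'finger_force': 0.0, 'width': 1.0012221642189916}
top [[439.5, 0.0, 320.0], [0.0, 439.5, 201.2], [0.0, 0.0, 1.0]] [[-0.0777, -0.997, -0.0053, 0.0393], [-0.9747, 0.0771, -0.2099, 0.5898], [0.2096, -0.0111, -0.9777, 0.806], [0.0, 0.0, 0.0, 1.0]]
mailer_top [([332.0, 119.0, 34.0, 38.0], 0.67), ([216.0, 163.0, 29.0, 27.0], 0.34)]
plate_high [([282.0, 175.0, 58.
[... 572 characters left out ...]
3.0, 292.0, 138.0, 108.0], 0.77)]
mat [([401.0, 146.0, 54.0, 42.0], 0.6)]
round_case [([331.0, 135.0, 22.0, 31.0], 0.59)]
short_box [([226.0, 239.0, 15.0, 29.0], 0.81)]
{'intrinsics': array([[276.38495429,   0.        , 317.78879387],
       [  0.        , 276.38495429, 199.38275999],
       [  0.        ,   0.        ,   1.        ]]), 'tool_from_camera': array([[ 5.95365950e-04, -9.68567348e-01, -2.48750755e-01,
         6.68868957e-02],
       [ 9.99999789e-01,  6.41512422e-04, -1.04450581e-04,
        -2.28242749e-04],
       [ 2.60744122e-04, -2.48750641e-01,  9.68567525e-01,
        -1.36468428e-01],
       [ 0.00000000e+00,  0.00000000e+00,  0.00000000e+00,
         1.00000000e+00]])}
```

Run:
```python
import cv2
a=cv2.imread("pics/top0.png");cv2.imwrite("pics/top0c.png",cv2.resize(a[80:305,110:500],(0,0),fx=2,fy=2,interpolation=cv2.INTER_CUBIC))
```

```text
(no output)
```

View pics/top0c.png

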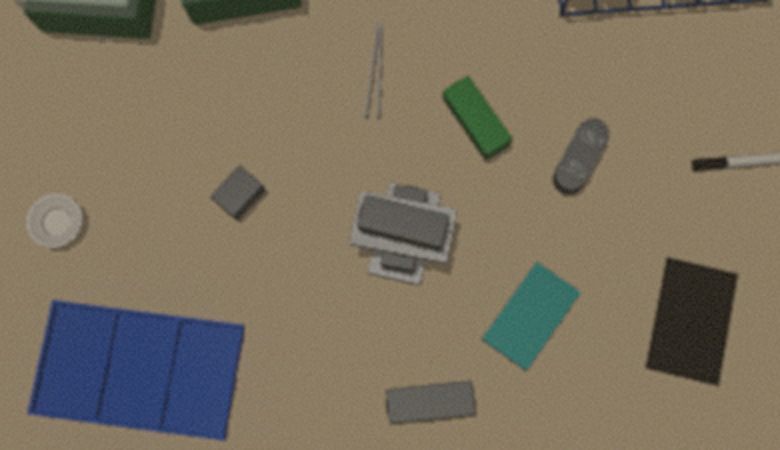

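View pics/side0.png

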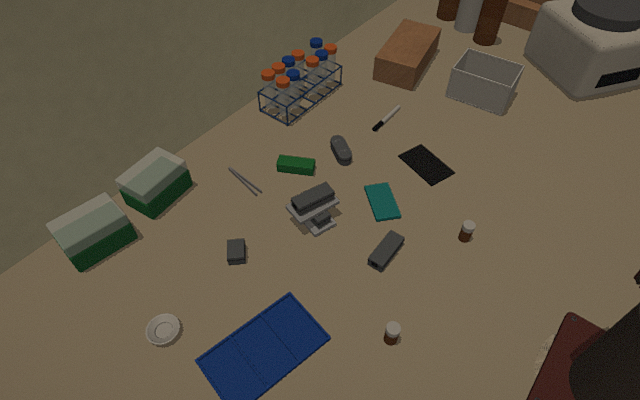

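The top view (2x crop, offset 110,80) shows the stack at about (403,222), the loose mailer at (431,402), the caddy at lower left (137,370) and the mat at right (692,320). The look-alikes are the green box at (477,117), the round case (582,155), the short box (238,192) and the turquoise plate (532,316). The side view shows the same layout.

```bash
cat > h.py <<'E'
from cell import bot
import cv2,numpy as np
def unproj(px,z,cam="top",st=None):
    k=bot.get_calibration(cam);K=k["intrinsics"]
    if cam=="wrist":
        T=np.eye(4);T[:3,:3]=st["tcp_rot"];T[:3,3]=st["tool_pos"];W=T@k["tool_from_camera"]
    else: W=np.linalg.inv(k["extrinsics"])
    px=np.atleast_2d(px).astype(float)
    r=(W[:3,:3]@np.linalg.inv(K)@np.c_[px,np.ones(len(px))].T).T
    o=W[:3,3];return (o+r*((z-o[2])/r[:,2])[:,None])[:,:2]
def rect(P):
    (c,s,a)=cv2.minAreaRect((np.asarray(P)*1000).astype(np.float32))
    if s[0]<s[1]: s=s[::-1];a+=90
    a=(a+90)%180-90
    return np.round(c,1),np.round(s,1),round(a,1)   # mm, deg of long axis
E
python3 - <<'E'
from h import *
C={"caddy":([(53,300),(245,325),(227,440),(30,413)],.009),"mat":([(666,258),(737,273),(718,384),(647,368)],.004),
"loose":([(387,388),(473,381),(475,408),(390,416)],.026),"mtop":([(364,196),(449,214),(444,248),(358,230)],.072),
"plow":([(388,183),(440,194),(421,283),(369,274)],.01),"phigh":([(357,192),(455,209),(447,262),(350,243)],.046),
"round":([(553,190),(585,118),(608,125),(580,192)],.02),"short":([(238,166),(265,188),(237,218),(211,194)],.02)}
for n,(p,z) in C.items(): print(n,*rect(unproj(np.array(p)/2+[110,80],z)))
E
```

```text
caddy [493.5 289.2] [204.2 116.4] 78.1
mat [ 499.4 -282.4] [118.2  75. ] -17.3
loose [439.9  -6.1] [86.  27.5] -89.9
mtop [610.8   7.5] [88.1 34.9] 73.4
plow [613.6   7.5] [100.2  56.6] -15.4
phigh [612.2  10.2] [102.8  55.4] 75.3
round [ 678.3 -184.7] [90.7 26.6] -29.2
short [670.  179.6] [42.9 38.6] -45.3
```

```bash
cat >> h.py <<'E'
def plan(pts,g):
    """pts: list of (x,y,z mm,yaw deg); prints one row per call (repeat 5x), simulated from measured state"""
    s=bot.get_state();R=s["tcp_rot"];p=s["tool_pos"]*1000;psi=np.degrees(np.arctan2(R[1,1],R[0,1]))
    for x,y,z,a in pts:
        print("->",x,y,z,a)
        while 1:
            d=np.array([x,y,z])-p;da=a-psi
            n=max(1,int(np.ceil(max(np.linalg.norm(d)/175,abs(da)/32)-.02)))
            c,sn=np.cos(np.radians(psi)),np.sin(np.radians(psi))
            Rn=np.array([[-sn,c,0],[c,sn,0],[0,0,-1]]).T
            f=np.round(Rn.T@d/n/300,4);r=np.round(-da/n/180,4)
            print([0,0,float(r),*f.tolist(),g]);p=p+Rn@f*300;psi-=r*180
            if n==1:break
E
python3 - <<'E'
from h import *
im=cv2.imread("pics/top0.png");hsv=cv2.cvtColor(im,cv2.COLOR_BGR2HSV)
for n,lo,hi,roi,z in(("caddy",(105,120,30),(130,255,255),(110,220,260,310),.009),("mat",(0,0,0),(180,255,50),(425,200,490,280),.004)):
    m=np.zeros(im.shape[:2],np.uint8);x0,y0,x1,y1=roi;m[y0:y1,x0:x1]=cv2.inRange(hsv,lo,hi)[y0:y1,x0:x1]
    c=max(cv2.findContours(m,cv2.RETR_EXTERNAL,cv2.CHAIN_APPROX_NONE)[0],key=cv2.contourArea)[:,0]
    print(n,*rect(unproj(c,z)))
plan([(440,-6,150,0)],-1)
E
```

```text
caddy [494.3 291.5] [200.  114.2] 77.9
mat [ 499.7 -281.2] [115.1  70.9] -18.4
-> 440 -6 150 0
[0, 0, 0.1069, -0.3583, -0.4429, 0.0813, -1]
[0, 0, 0.1069, -0.4843, -0.3001, 0.0813, -1]
[0, 0, 0.1068, -0.5561, -0.1237, 0.0813, -1]
[0, 0, 0.1069, -0.5658, 0.0663, 0.0813, -1]
```

Call:
move_arm:
  increments:
    - [[0,0,0.107,-0.358,-0.443,0.08,-1],[0,0,0.107,-0.358,-0.443,0.08,-1],[0,0,0.107,-0.358,-0.443,0.08,-1],[0,0,0.107,-0.358,-0.443,0.08,-1],[0,0,0.107,-0.358,-0.443,0.08,-1]]

```text
t: 1.12
tool_pos: [0.2169, 0.4499, 0.2215]
tcp_rot: [[-0.844, 0.537, -0.001], [0.537, 0.844, -0.005], [-0.002, -0.005, -1.0]]
force: [0.1, -0.5, 0.2]
width: 0.997
finger_force: 0.0
```

Call:
move_arm:
  increments:
    - [[0,0,0.107,-0.484,-0.3,0.08,-1],[0,0,0.107,-0.484,-0.3,0.08,-1],[0,0,0.107,-0.484,-0.3,0.08,-1],[0,0,0.107,-0.484,-0.3,0.08,-1],[0,0,0.107,-0.484,-0.3,0.08,-1]]

```text
t: 1.53
tool_pos: [0.292, 0.2969, 0.1986]
tcp_rot: [[-0.618, 0.786, 0.0], [0.786, 0.618, -0.003], [-0.002, -0.001, -1.0]]
force: [0.9, 0.7, -0.1]
width: 0.996
finger_force: 0.0
```

Call:
move_arm:
  increments:
    - [[0,0,0.107,-0.556,-0.124,0.08,-1],[0,0,0.107,-0.556,-0.124,0.08,-1],[0,0,0.107,-0.556,-0.124,0.08,-1],[0,0,0.107,-0.556,-0.124,0.08,-1],[0,0,0.107,-0.556,-0.124,0.08,-1]]

```text
t: 1.95
tool_pos: [0.3669, 0.1431, 0.1753]
tcp_rot: [[-0.323, 0.946, 0.001], [0.946, 0.323, -0.002], [-0.002, 0.0, -1.0]]
force: [0.5, 0.0, 0.6]
width: 0.999
finger_force: 0.0
```

Call:
move_arm:
  increments:
    - [[0,0,0.107,-0.566,0.066,0.08,-1],[0,0,0.107,-0.566,0.066,0.08,-1],[0,0,0.107,-0.566,0.066,0.08,-1],[0,0,0.107,-0.566,0.066,0.08,-1],[0,0,0.107,-0.566,0.066,0.08,-1]]

```text
t: 2.37
tool_pos: [0.4417, -0.0104, 0.1516]
tcp_rot: [[0.005, 1.0, 0.002], [1.0, -0.005, -0.002], [-0.002, 0.002, -1.0]]
force: [-0.1, 0.7, -0.1]
width: 1.0
finger_force: 0.0
```

Run:
```python
from h import *
s=bot.get_state();im=bot.camera("wrist");cv2.imwrite("pics/w1.png",im)
print(s["tool_pos"],[(np.round(d["extent"]).tolist(),round(d["conf"],2)) for d in bot.find_in("mailer_loose","wrist")])
```

```text
[ 0.44169812 -0.01042471  0.15163282] [([293.0, 148.0, 40.0, 86.0], 0.59)]
```

View pics/w1.png

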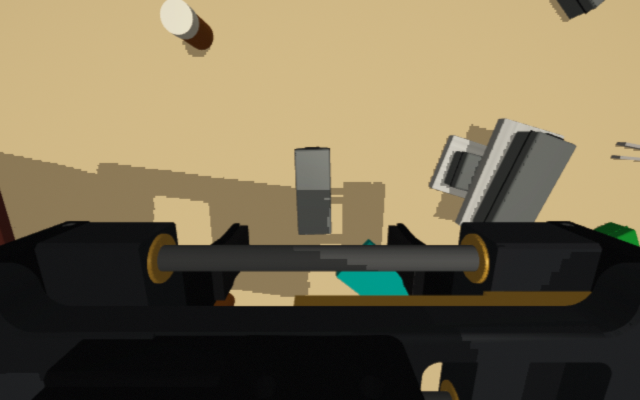

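The wrist view shows the loose mailer at about (294–331, 148–235), between the finger lines. The stack is at right, around (500,170).

Run:
```python
from h import *
s=bot.get_state()
print(rect(unproj([(296,150),(330,150),(298,234),(331,234)],.026,"wrist",s)))
im=cv2.imread("pics/top0.png");cv2.imwrite("pics/loose.png",cv2.resize(np.vstack([im[255:300,290:360],im[160:235,270:340]]),(0,0),fx=5,fy=5,interpolation=cv2.INTER_CUBIC))
```

```text
(array([437.1,  -1.2]), array([84. , 33.4]), -90.0)
```

View pics/loose.png

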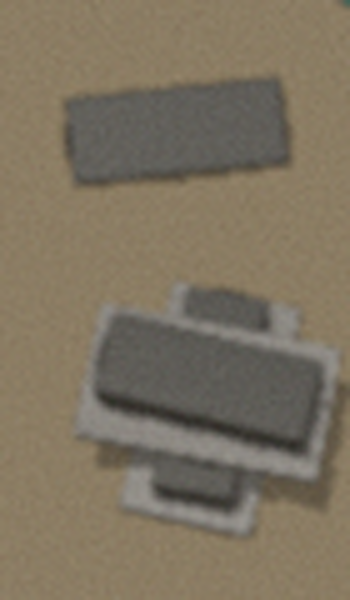

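Run:
```python
from h import *
print(rect(unproj(np.array([(72,100),(275,80),(290,160),(78,182)])/5+[290,255],.026)))
plan([(438.5,-3,33,0)],-1)
```

```text
(array([436.4,  -6.5]), array([84.3, 32.1]), -88.7)
-> 438.5 -3 33 0
[0, 0, -0.0014, 0.0134, -0.0048, 0.3949, -1]
```

Call:
move_arm:
  increments:
    - [[0,0,-0.002,0.02,-0.013,0.395,-1],[0,0,-0.002,0.02,-0.013,0.395,-1],[0,0,-0.002,0.02,-0.013,0.395,-1],[0,0,-0.002,0.02,-0.013,0.395,-1],[0,0,-0.002,0.02,-0.013,0.395,-1]]

```text
t: 2.88
tool_pos: [0.4337, 0.0017, 0.0323]
tcp_rot: [[-0.007, 1.0, -0.005], [1.0, 0.007, 0.001], [0.001, -0.005, -1.0]]
force: [0.3, -0.1, 0.7]
width: 1.001
finger_force: 0.0
```

Call:
move_arm:
  increments:
    - [[0,0,0,0,0,0,1],[0,0,0,0,0,0,1],[0,0,0,0,0,0,1],[0,0,0,0,0,0,1],[0,0,0,0,0,0,1]]

```text
t: 3.3
tool_pos: [0.4363, -0.0004, 0.0343]
tcp_rot: [[-0.005, 1.0, 0.002], [1.0, 0.005, -0.0], [-0.0, 0.002, -1.0]]
force: [-0.0, 0.2, 0.6]
width: 0.708
finger_force: 0.0
```

Call:
move_arm:
  increments:
    - [[0,0,0,0,0,0,1],[0,0,0,0,0,0,1],[0,0,0,0,0,0,1],[0,0,0,0,0,0,1],[0,0,0,0,0,0,1]]

```text
t: 3.72
tool_pos: [0.4355, -0.0003, 0.033]
tcp_rot: [[-0.005, 1.0, -0.0], [1.0, 0.005, -0.0], [-0.0, -0.0, -1.0]]
force: [-0.1, 0.6, 0.6]
width: 0.386
finger_force: 29.9
```

Run:
```python
from h import *
plan([(436,0,115,0),(505,356,115,78),(505,356,40,78)],1)
```

```text
-> 436 0 115 0
[0, 0, 0.0015, 0.001, 0.0017, -0.2732, 1]
-> 505 356 115 78
[0, 0, -0.1445, 0.3956, 0.0766, -0.0, 1]
[0, 0, -0.1444, 0.3219, 0.2423, -0.0, 1]
[0, 0, -0.1445, 0.1831, 0.3589, -0.0, 1]
-> 505 356 40 78
[0, 0, 0.0, -0.0, 0.0, 0.25, 1]
```

Call:
move_arm:
  increments:
    - [[0,0,0,0,0,-0.273,1],[0,0,0,0,0,-0.273,1],[0,0,0,0,0,-0.273,1],[0,0,0,0,0,-0.273,1],[0,0,0,0,0,-0.273,1]]

```text
t: 4.13
tool_pos: [0.4351, -0.0002, 0.1146]
tcp_rot: [[-0.005, 1.0, -0.0], [1.0, 0.005, 0.0], [0.0, -0.0, -1.0]]
force: [-0.2, -1.2, -0.8]
width: 0.389
finger_force: 29.9
```

Call:
move_arm:
  increments:
    - [[0,0,-0.029,0.08,0.015,0,1],[0,0,-0.058,0.16,0.03,0,1],[0,0,-0.087,0.24,0.045,0,1],[0,0,-0.116,0.32,0.06,0,1],[0,0,-0.1445,0.396,0.077,0,1]]

```text
t: 4.55
tool_pos: [0.4562, 0.1197, 0.1127]
tcp_rot: [[-0.447, 0.895, -0.004], [0.895, 0.447, -0.0], [0.002, -0.004, -1.0]]
force: [0.4, -0.4, -1.2]
width: 0.388
finger_force: 29.9
```

Call:
move_arm:
  increments:
    - [[0,0,-0.029,0.065,0.049,0,1],[0,0,-0.058,0.13,0.097,0,1],[0,0,-0.087,0.195,0.145,0,1],[0,0,-0.116,0.26,0.194,0,1],[0,0,-0.1445,0.322,0.242,0,1]]

```text
t: 4.97
tool_pos: [0.4787, 0.2382, 0.1124]
tcp_rot: [[-0.794, 0.608, -0.004], [0.608, 0.794, -0.001], [0.003, -0.004, -1.0]]
force: [0.1, 0.3, -0.8]
width: 0.388
finger_force: 29.9
```

Call:
move_arm:
  increments:
    - [[0,0,-0.029,0.037,0.072,0,1],[0,0,-0.058,0.073,0.144,0,1],[0,0,-0.087,0.11,0.216,0,1],[0,0,-0.116,0.147,0.288,0,1],[0,0,-0.1445,0.183,0.359,0,1]]

```text
t: 5.38
tool_pos: [0.5012, 0.3566, 0.112]
tcp_rot: [[-0.98, 0.198, -0.004], [0.198, 0.98, -0.002], [0.004, -0.003, -1.0]]
force: [0.4, -0.6, -0.9]
width: 0.391
finger_force: 29.9
```

Call:
move_arm:
  increments:
    - [[0,0,0,0,0,0.08,1],[0,0,0,0,0,0.16,1],[0,0,0,0,0,0.22,1],[0,0,0,0,0,0.22,1],[0,0,0,0,0,0.22,1]]

```text
t: 5.8
tool_pos: [0.5004, 0.3549, 0.0457]
tcp_rot: [[-0.979, 0.203, -0.006], [0.203, 0.979, -0.003], [0.005, -0.004, -1.0]]
force: [0.6, 0.1, -0.3]
width: 0.385
finger_force: 29.9
```

Call:
move_arm:
  increments:
    - [[0,0,0,-0.01,0,0.015,1],[0,0,0,-0.01,0,0.028,1],[0,0,0,-0.01,0,0.028,1],[0,0,0,-0.01,0,0.028,1],[0,0,0,-0.01,0,0.028,1]]

```text
t: 6.22
tool_pos: [0.5062, 0.3558, 0.0413]
tcp_rot: [[-0.979, 0.203, 0.001], [0.203, 0.979, 0.001], [-0.001, 0.001, -1.0]]
force: [-0.1, 0.1, -0.8]
width: 0.392
finger_force: 29.9
```

Call:
move_arm:
  increments:
    - [[0,0,0,0,0,0,-0.15],[0,0,0,0,0,0,-0.15],[0,0,0,0,0,0,-0.15],[0,0,0,0,0,0,-0.15],[0,0,0,0,0,0,-0.15]]

```text
t: 6.63
tool_pos: [0.5058, 0.3557, 0.0407]
tcp_rot: [[-0.979, 0.203, 0.0], [0.203, 0.979, 0.0], [-0.0, 0.0, -1.0]]
force: [0.0, -0.2, -0.3]
width: 0.566
finger_force: 0.0
```

Call:
move_arm:
  increments:
    - [[0,0,0,0,0,-0.1,-0.15],[0,0,0,0,0,-0.2,-0.15],[0,0,0,0,0,-0.3,-0.15],[0,0,0,0,0,-0.4,-0.15],[0,0,0,0,0,-0.4,-1]]

```text
t: 7.05
tool_pos: [0.5093, 0.3576, 0.1684]
tcp_rot: [[-0.979, 0.203, 0.01], [0.203, 0.979, 0.005], [-0.009, 0.007, -1.0]]
force: [1.6, 0.5, 2.0]
width: 0.6
finger_force: 0.0
```

Run:
```python
from h import *
plan([(609,50,160,74-90)],-1)
```

```text
-> 609 50 160 -16
[0, 0, 0.1746, -0.1777, -0.3123, 0.0093, -1]
[0, 0, 0.1747, -0.3145, -0.1738, 0.0093, -1]
[0, 0, 0.1746, -0.3589, 0.0157, 0.0094, -1]
```

Run:
```python
from h import *
plan([(612,8,160,-16)],-1)
```

```text
-> 612 8 160 -16
[0, 0, 0.1746, -0.1904, -0.3573, 0.0093, -1]
[0, 0, 0.1747, -0.3488, -0.2056, 0.0093, -1]
[0, 0, 0.1746, -0.4049, 0.0066, 0.0094, -1]
```

Call:
move_arm:
  increments:
    - [[0,0,0.1746,-0.19,-0.357,0,-1],[0,0,0.1746,-0.19,-0.357,0,-1],[0,0,0.1746,-0.19,-0.357,0,-1],[0,0,0.1746,-0.19,-0.357,0,-1],[0,0,0.1746,-0.19,-0.357,0,-1]]

```text
t: 7.47
tool_pos: [0.5405, 0.2368, 0.1603]
tcp_rot: [[-0.723, 0.691, -0.0], [0.691, 0.723, -0.0], [-0.0, -0.0, -1.0]]
force: [-0.3, -0.0, 0.0]
width: 0.937
finger_force: 0.0
```

Call:
move_arm:
  increments:
    - [[0,0,0.1746,-0.349,-0.206,0,-1],[0,0,0.1746,-0.349,-0.206,0,-1],[0,0,0.1746,-0.349,-0.206,0,-1],[0,0,0.1746,-0.349,-0.206,0,-1],[0,0,0.1746,-0.349,-0.206,0,-1]]

```text
t: 7.88
tool_pos: [0.5746, 0.1199, 0.1603]
tcp_rot: [[-0.256, 0.967, -0.0], [0.967, 0.256, -0.0], [-0.0, -0.0, -1.0]]
force: [-1.1, 0.3, 0.3]
width: 0.997
finger_force: 0.0
```

Call:
move_arm:
  increments:
    - [[0,0,0.1746,-0.405,0.007,0.01,-1],[0,0,0.1746,-0.405,0.007,0.01,-1],[0,0,0.1746,-0.405,0.007,0.01,-1],[0,0,0.1746,-0.405,0.007,0.01,-1],[0,0,0.1746,-0.405,0.007,0.01,-1]]

```text
t: 8.3
tool_pos: [0.6087, 0.0033, 0.157]
tcp_rot: [[0.285, 0.958, -0.0], [0.958, -0.285, -0.0], [-0.0, -0.0, -1.0]]
force: [0.6, -0.1, 0.0]
width: 1.0
finger_force: 0.0
```

Run:
```python
from h import *
bot.camera("side")
s=bot.get_state();im=bot.camera("wrist");cv2.imwrite("pics/w2.png",im)
print(s["tool_pos"],s["tcp_rot"].round(3).tolist())
```

```text
[0.60839977 0.0043895  0.1569608 ] [[0.284, 0.959, -0.001], [0.959, -0.284, 0.0], [-0.0, -0.001, -1.0]]
```

View pics/w2.png

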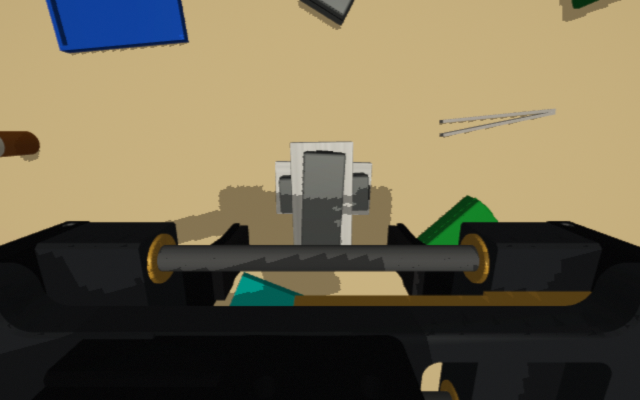

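The stack lies between the fingers and nearly square to them. The mailer's top far corners are at (303,152) and (345,153), and plate_high's far edge runs from (291,142) to (353,142). plate_low's ends show at (276,162) and (371,162).

Run:
```python
from h import *
s=bot.get_state();R=s["tcp_rot"];p=s["tool_pos"][:2]*1000
for n,px,z in(("mtop",[(303,152),(345,153)],.072),("phigh",[(291,142),(353,142),(291,240),(353,240)],.046),("plow",[(276,162),(371,162),(276,214),(369,213)],.01)):
    w=unproj(px,z,"wrist",s)*1000
    print(n,w.round(1).tolist(),((w-p)@R[:2,:2]).round(1).tolist())
plan([(612,8,80,-16)],-1)
```

```text
mtop [[611.4, 55.6], [643.2, 45.6]] [[49.3, -10.9], [48.6, 22.4]]
phigh [[601.8, 65.1], [654.1, 50.1], [574.1, -23.0], [631.4, -39.4]] [[55.9, -22.8], [55.9, 31.6], [-36.5, -24.9], [-36.4, 34.6]]
plow [[577.2, 49.5], [670.7, 22.7], [559.8, -3.4], [656.0, -29.9]] [[34.1, -42.1], [34.1, 55.2], [-21.7, -44.1], [-20.5, 55.7]]
-> 612 8 80 -16
[0, 0, -0.0005, 0.0126, 0.0095, 0.2567, -1]
```

Run:
```python
from h import *
plan([(614,8.5,79,-16.5),(614,8.5,135,-16.5),(494,290.5,135,78),(494,290.5,55,78)],-1)
```

```text
-> 614 8.5 79 -16.5
[0, 0, 0.0023, 0.016, 0.0155, 0.26, -1]
-> 614 8.5 135 -16.5
[0, 0, 0.0, 0.0, -0.0, -0.1867, -1]
-> 494 290.5 135 78
[0, 0, -0.175, 0.2626, -0.2168, 0.0, -1]
[0, 0, -0.175, 0.3372, -0.0477, 0.0, -1]
[0, 0, -0.175, 0.3124, 0.1355, 0.0, -1]
-> 494 290.5 55 78
[0, 0, 0.0, -0.0, 0.0, 0.2667, -1]
```

Call:
move_arm:
  increments:
    - [[0,0,0,0.019,0.014,0.1,-1],[0,0,0,0.019,0.014,0.18,-1],[0,0,0,0.019,0.014,0.26,-1],[0,0,0,0.019,0.014,0.26,-1],[0,0,0,0.019,0.014,0.26,-1]]

```text
t: 8.82
tool_pos: [0.6124, 0.0109, 0.078]
tcp_rot: [[0.273, 0.962, -0.004], [0.962, -0.273, 0.0], [-0.001, -0.004, -1.0]]
force: [0.8, -0.5, 0.9]
width: 0.999
finger_force: 0.0
```

Call:
move_arm:
  increments:
    - [[0,0,0,0,0,0,1],[0,0,0,0,0,0,1],[0,0,0,0,0,0,1],[0,0,0,0,0,0,1],[0,0,0,0,0,0,1]]

```text
t: 9.23
tool_pos: [0.6146, 0.0102, 0.0807]
tcp_rot: [[0.275, 0.961, 0.002], [0.961, -0.275, -0.0], [0.0, 0.002, -1.0]]
force: [-0.0, 0.6, 1.0]
width: 0.707
finger_force: 0.0
```

Call:
move_arm:
  increments:
    - [[0,0,0,0,0,0,1],[0,0,0,0,0,0,1],[0,0,0,0,0,0,1],[0,0,0,0,0,0,1],[0,0,0,0,0,0,1]]

```text
t: 9.65
tool_pos: [0.6139, 0.0102, 0.0795]
tcp_rot: [[0.275, 0.961, -0.0], [0.961, -0.275, -0.0], [-0.0, -0.0, -1.0]]
force: [-0.6, -0.1, 0.1]
width: 0.389
finger_force: 29.5
```

Call:
move_arm:
  increments:
    - [[0,0,0,0,0,-0.06,1],[0,0,0,0,0,-0.12,1],[0,0,0,0,0,-0.187,1],[0,0,0,0,0,-0.187,1],[0,0,0,0,0,-0.187,1]]

```text
t: 10.07
tool_pos: [0.6149, 0.0102, 0.1368]
tcp_rot: [[0.275, 0.961, 0.003], [0.961, -0.275, -0.0], [0.0, 0.003, -1.0]]
force: [-0.7, 0.6, -1.6]
width: 0.391
finger_force: 29.5
```

Call:
move_arm:
  increments:
    - [[0,0,-0.035,0.052,-0.043,0,1],[0,0,-0.07,0.105,-0.087,0,1],[0,0,-0.105,0.157,-0.13,0,1],[0,0,-0.14,0.21,-0.173,0,1],[0,0,-0.175,0.262,-0.217,0,1]]

```text
t: 10.48
tool_pos: [0.5714, 0.1044, 0.1336]
tcp_rot: [[-0.272, 0.962, -0.003], [0.962, 0.272, -0.0], [0.001, -0.003, -1.0]]
force: [0.4, -0.1, -0.3]
width: 0.392
finger_force: 29.5
```

Call:
move_arm:
  increments:
    - [[0,0,-0.035,0.067,-0.01,0,1],[0,0,-0.07,0.135,-0.019,0,1],[0,0,-0.105,0.202,-0.029,0,1],[0,0,-0.14,0.27,-0.038,0,1],[0,0,-0.175,0.337,-0.048,0,1]]

```text
t: 10.9
tool_pos: [0.5305, 0.198, 0.1337]
tcp_rot: [[-0.735, 0.678, -0.003], [0.678, 0.735, -0.001], [0.002, -0.002, -1.0]]
force: [-0.1, -0.6, -0.0]
width: 0.393
finger_force: 29.5
```

Call:
move_arm:
  increments:
    - [[0,0,-0.035,0.062,0.027,0,1],[0,0,-0.07,0.125,0.054,0,1],[0,0,-0.105,0.187,0.081,0,1],[0,0,-0.14,0.25,0.107,0,1],[0,0,-0.175,0.312,0.133,0,1]]

```text
t: 11.32
tool_pos: [0.4893, 0.2907, 0.1336]
tcp_rot: [[-0.981, 0.194, -0.003], [0.194, 0.981, -0.001], [0.002, -0.002, -1.0]]
force: [0.7, 0.6, -1.4]
width: 0.394
finger_force: 29.5
```

Call:
move_arm:
  increments:
    - [[0,0,0,0,0,0.08,1],[0,0,0,0,0,0.16,1],[0,0,0,0,0,0.267,1],[0,0,0,0,0,0.267,1],[0,0,0,0,0,0.267,1]]

```text
t: 11.73
tool_pos: [0.4879, 0.2892, 0.0524]
tcp_rot: [[-0.98, 0.199, -0.007], [0.199, 0.98, -0.003], [0.006, -0.004, -1.0]]
force: [-0.1, -0.6, 0.3]
width: 0.393
finger_force: 29.5
```

Run:
```python
from h import *
im=bot.camera("side");s=bot.get_state()
plan([(494,290.5,37,78)],1);cv2.imwrite("pics/s1.png",cv2.resize(im[100:400,150:500],(0,0),fx=2,fy=2))
```

```text
-> 494 290.5 37 78
[0, 0, 0.0028, -0.0129, 0.0047, 0.059, 1]
```

View pics/s1.png

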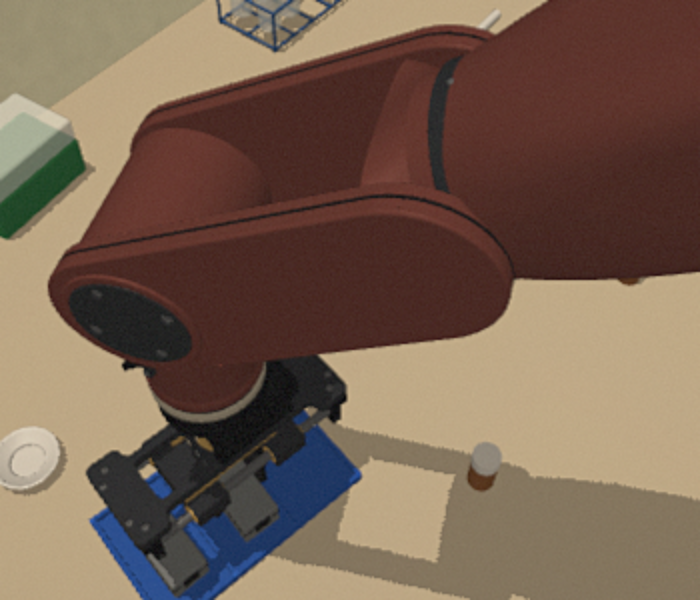

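The side view shows the first mailer lying in its bay at about (175,560), with the second held over the middle bay at (250,510).

Call:
move_arm:
  increments:
    - [[0,0,0,0,0.002,0.03,1],[0,0,0,0,0.002,0.062,1],[0,0,0,0,0.002,0.062,1],[0,0,0,0,0.002,0.062,1],[0,0,0,0,0.002,0.062,1]]

```text
t: 12.2
tool_pos: [0.4912, 0.2909, 0.0373]
tcp_rot: [[-0.98, 0.199, 0.0], [0.199, 0.98, 0.0], [-0.0, 0.0, -1.0]]
force: [0.6, -0.7, -0.0]
width: 0.389
finger_force: 29.6
```

Call:
move_arm:
  increments:
    - [[0,0,0,0,0,0,-0.1],[0,0,0,0,0,0,-0.1],[0,0,0,0,0,0,-0.1],[0,0,0,0,0,0,-0.1],[0,0,0,0,0,0,-0.1]]

```text
t: 12.62
tool_pos: [0.491, 0.291, 0.0371]
tcp_rot: [[-0.98, 0.199, 0.0], [0.199, 0.98, 0.0], [-0.0, 0.0, -1.0]]
force: [-0.2, 0.7, -0.1]
width: 0.543
finger_force: 0.0
```

Call:
move_arm:
  increments:
    - [[0,0,0,0,0,-0.1,-0.1],[0,0,0,0,0,-0.2,-0.1],[0,0,0,0,0,-0.3,-0.1],[0,0,0,0,0,-0.4,-0.1],[0,0,0,0,0,-0.4,-1]]

```text
t: 13.03
tool_pos: [0.4948, 0.2926, 0.1643]
tcp_rot: [[-0.98, 0.199, 0.01], [0.199, 0.98, 0.004], [-0.009, 0.006, -1.0]]
force: [0.8, 1.0, 1.0]
width: 0.576
finger_force: 0.0
```

Run:
```python
from h import *
plan([(613,8.5,140,-16.5),(614,8.5,63,-16.5)],-1)
```

```text
-> 613 8.5 140 -16.5
[0, 0, 0.176, -0.1916, -0.2832, 0.027, -1]
[0, 0, 0.176, -0.3117, -0.1404, 0.027, -1]
[0, 0, 0.1759, -0.339, 0.0443, 0.0271, -1]
-> 614 8.5 63 -16.5
[0, 0, 0.0, 0.0009, 0.0032, 0.2566, -1]
```

Call:
move_arm:
  increments:
    - [[0,0,0.176,-0.192,-0.283,0.02,-1],[0,0,0.176,-0.192,-0.283,0.02,-1],[0,0,0.176,-0.192,-0.283,0.02,-1],[0,0,0.176,-0.192,-0.283,0.02,-1],[0,0,0.176,-0.192,-0.283,0.02,-1]]

```text
t: 13.45
tool_pos: [0.5309, 0.1946, 0.1505]
tcp_rot: [[-0.723, 0.691, -0.0], [0.691, 0.723, -0.0], [0.0, -0.0, -1.0]]
force: [0.4, 0.4, 0.3]
width: 0.92
finger_force: 0.0
```

Call:
move_arm:
  increments:
    - [[0,0,0.176,-0.312,-0.14,0.02,-1],[0,0,0.176,-0.312,-0.14,0.02,-1],[0,0,0.176,-0.312,-0.14,0.02,-1],[0,0,0.176,-0.312,-0.14,0.02,-1],[0,0,0.176,-0.312,-0.14,0.02,-1]]

```text
t: 13.87
tool_pos: [0.5704, 0.0999, 0.1444]
tcp_rot: [[-0.253, 0.968, -0.0], [0.968, 0.253, -0.0], [0.0, -0.0, -1.0]]
force: [-0.2, 0.5, -0.0]
width: 0.998
finger_force: 0.0
```

Call:
move_arm:
  increments:
    - [[0,0,0.176,-0.339,0.05,0.02,-1],[0,0,0.176,-0.339,0.05,0.02,-1],[0,0,0.176,-0.339,0.05,0.02,-1],[0,0,0.176,-0.339,0.05,0.02,-1],[0,0,0.176,-0.339,0.05,0.02,-1]]

```text
t: 14.28
tool_pos: [0.6114, 0.0055, 0.1383]
tcp_rot: [[0.293, 0.956, -0.001], [0.956, -0.293, -0.0], [-0.0, -0.0, -1.0]]
force: [0.2, 0.6, -0.8]
width: 0.997
finger_force: 0.0
```

Run:
```python
from h import *
bot.camera("side")
s=bot.get_state();im=bot.camera("wrist");cv2.imwrite("pics/w3.png",im)
print(s["tool_pos"],s["tcp_rot"].round(3).tolist())
cv2.imwrite("pics/w3c.png",cv2.resize(im[100:280,200:440],(0,0),fx=3,fy=3))
```

```text
[0.61110185 0.00629877 0.13828196] [[0.292, 0.956, -0.001], [0.956, -0.292, 0.0], [-0.0, -0.001, -1.0]]
```

View pics/w3c.png

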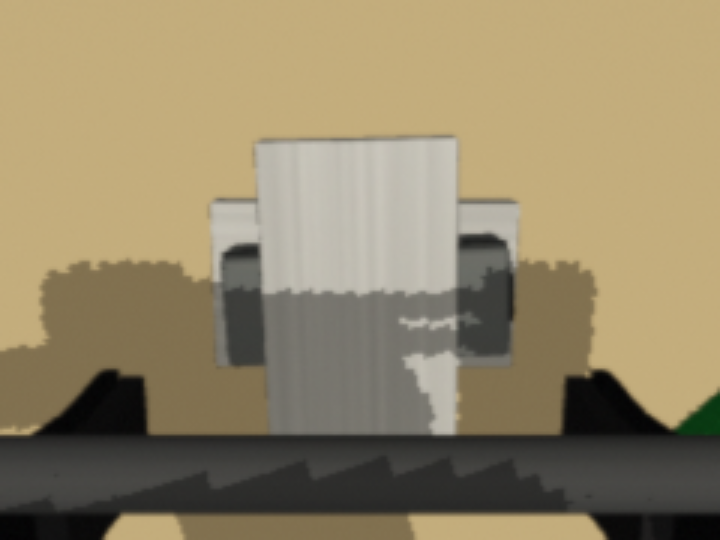

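plate_high lies square between the open fingers. Its far edge runs from crop (256,141) to (457,137), about 1° off the tool, and mailer_low sticks out on both sides beneath it.

Run:
```python
from h import *
s=bot.get_state();R=s["tcp_rot"];p=s["tool_pos"][:2]*1000
w=unproj(np.array([(256,141),(457,137),(269,436),(457,436)])/3+[200,100],.046,"wrist",s)*1000
print(w.round(1).tolist(),((w-p)@R[:2,:2]).round(1).tolist())
w=unproj(np.array([(222,250),(508,240),(212,202),(518,202)])/3+[200,100],.01,"wrist",s)*1000
print(((w-p)@R[:2,:2]).round(1).tolist())
plan([(614,8.5,63.5,-16)],-1)
```

```text
[[601.4, 64.7], [654.0, 50.2], [578.0, -18.6], [631.6, -34.5]] [[52.8, -25.7], [53.9, 28.9], [-33.7, -24.3], [-33.7, 31.7]]
[[15.5, -42.0], [18.9, 50.8], [31.2, -44.6], [31.2, 53.4]]
-> 614 8.5 63.5 -16
[0, 0, -0.0033, 0.0084, 0.0082, 0.2494, -1]
```

Call:
move_arm:
  increments:
    - [[0,0,-0.005,0.011,0.009,0.08,-1],[0,0,-0.005,0.011,0.009,0.16,-1],[0,0,-0.005,0.011,0.009,0.24,-1],[0,0,-0.005,0.011,0.009,0.248,-1],[0,0,-0.005,0.011,0.009,0.248,-1]]

```text
t: 14.8
tool_pos: [0.6137, 0.0102, 0.0633]
tcp_rot: [[0.267, 0.964, -0.002], [0.964, -0.267, 0.0], [-0.0, -0.002, -1.0]]
force: [0.3, 0.1, -0.6]
width: 1.0
finger_force: 0.0
```

Call:
move_arm:
  increments:
    - [[0,0,0,0,0,0,0],[0,0,0,0,0,0,0],[0,0,0,0,0,0,0],[0,0,0,0,0,0,0],[0,0,0,0,0,0,0]]

```text
t: 15.22
tool_pos: [0.6149, 0.0097, 0.0651]
tcp_rot: [[0.269, 0.963, 0.001], [0.963, -0.269, -0.0], [0.0, 0.001, -1.0]]
force: [0.0, -0.2, -0.5]
width: 0.708
finger_force: 0.0
```

Call:
move_arm:
  increments:
    - [[0,0,0,0,0,0.005,0.1],[0,0,0,0,0,0.005,1],[0,0,0,0,0,0.005,1],[0,0,0,0,0,0.005,1],[0,0,0,0,0,0.005,1]]

```text
t: 15.63
tool_pos: [0.6149, 0.0097, 0.0639]
tcp_rot: [[0.269, 0.963, 0.001], [0.963, -0.269, -0.0], [0.0, 0.001, -1.0]]
force: [-2.2, -0.6, 5.1]
width: 0.635
finger_force: 30.0
```

Call:
move_arm:
  increments:
    - [[0,0,0,0,0,-0.01,1],[0,0,0,0,0,-0.03,1],[0,0,0,0,0,-0.07,1],[0,0,0,0,0,-0.12,1],[0,0,0,0,0,-0.16,1]]

```text
t: 16.05
tool_pos: [0.6149, 0.0097, 0.1126]
tcp_rot: [[0.269, 0.963, 0.001], [0.963, -0.269, -0.0], [0.0, 0.001, -1.0]]
force: [0.9, 0.1, -1.4]
width: 0.638
finger_force: 30.0
```

Run:
```python
from h import *
s=bot.get_state();im=bot.camera("wrist");im2=bot.camera("side")
cv2.imwrite("pics/w4.png",np.hstack([cv2.resize(im[60:300,200:440],(400,400)),cv2.resize(im2[120:320,220:420],(400,400))]))
plan([(615,10,130,-16),(499.5,-282,130,-107.5),(499.5,-282,50,-107.5)],1)
```

```text
-> 615 10 130 -16
[0, 0, 0.0021, -0.0001, -0.0064, -0.0513, 1]
-> 499.5 -282 130 -107.5
[0, 0, 0.1694, -0.3472, -0.0339, 0.0, 1]
[0, 0, 0.1695, -0.3165, 0.147, 0.0, 1]
[0, 0, 0.1694, -0.198, 0.2872, 0.0, 1]
-> 499.5 -282 50 -107.5
[0, 0, 0.0, -0.0, 0.0, 0.2667, 1]
```

View pics/w4.png

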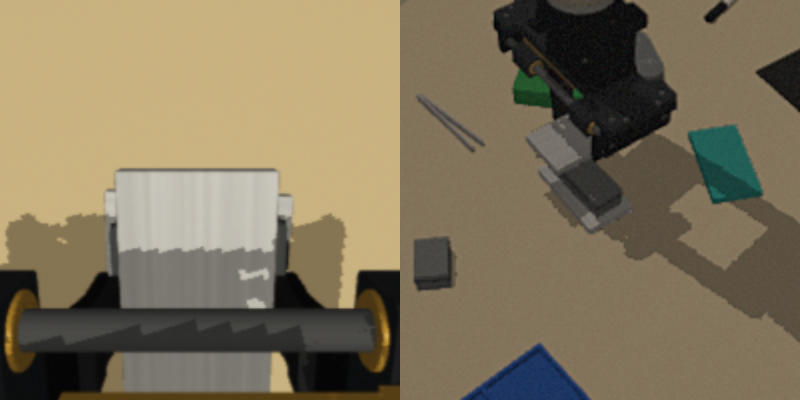

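plate_high is held level by the fingertips. mailer_low stays put on plate_low.

Call:
move_arm:
  increments:
    - [[0,0,0.035,-0.07,-0.008,-0.01,1],[0,0,0.07,-0.14,-0.016,-0.02,1],[0,0,0.105,-0.21,-0.024,-0.03,1],[0,0,0.14,-0.28,-0.032,-0.04,1],[0,0,0.17,-0.347,-0.04,-0.05,1]]

```text
t: 16.57
tool_pos: [0.5742, -0.088, 0.1257]
tcp_rot: [[0.726, 0.688, -0.001], [0.688, -0.726, 0.0], [-0.0, -0.0, -1.0]]
force: [-0.5, -1.1, -1.6]
width: 0.639
finger_force: 30.0
```

Call:
move_arm:
  increments:
    - [[0,0,0.034,-0.063,0.03,0,1],[0,0,0.068,-0.126,0.06,0,1],[0,0,0.102,-0.19,0.088,0,1],[0,0,0.136,-0.253,0.118,0,1],[0,0,0.17,-0.3165,0.147,0,1]]

```text
t: 16.98
tool_pos: [0.5363, -0.1856, 0.1257]
tcp_rot: [[0.975, 0.223, -0.0], [0.223, -0.975, 0.0], [-0.0, -0.0, -1.0]]
force: [0.7, 0.3, -2.4]
width: 0.639
finger_force: 30.0
```

Call:
move_arm:
  increments:
    - [[0,0,0.034,-0.04,0.057,0,1],[0,0,0.068,-0.08,0.115,0,1],[0,0,0.102,-0.119,0.172,0,1],[0,0,0.136,-0.158,0.23,0,1],[0,0,0.17,-0.198,0.287,0,1]]

```text
t: 17.4
tool_pos: [0.4981, -0.283, 0.1257]
tcp_rot: [[0.952, -0.305, -0.0], [-0.305, -0.952, 0.0], [-0.0, -0.0, -1.0]]
force: [0.2, -0.2, -1.9]
width: 0.634
finger_force: 30.0
```

Call:
move_arm:
  increments:
    - [[0,0,0,0,0,0.08,1],[0,0,0,0,0,0.16,1],[0,0,0,0,0,0.22,1],[0,0,0,0,0,0.22,1],[0,0,0,0,0,0.22,1]]

```text
t: 17.82
tool_pos: [0.4977, -0.2814, 0.0588]
tcp_rot: [[0.954, -0.3, -0.003], [-0.3, -0.954, 0.002], [-0.003, -0.001, -1.0]]
force: [-0.0, -0.2, -1.3]
width: 0.635
finger_force: 30.0
```

Run:
```python
from h import *
im2=bot.camera("side");bot.camera("side");s=bot.get_state();im=bot.camera("wrist")
cv2.imwrite("pics/w5.png",np.hstack([cv2.resize(im[100:300,200:440],(480,400)),cv2.resize(im2[80:230,340:490],(300,300),interpolation=cv2.INTER_CUBIC)[:300].repeat(1,0) if 0 else cv2.resize(im2[80:260,360:495],(300,400))]))
plan([(499.5,-282,32.5,-107.7)],1)
```

```text
-> 499.5 -282 32.5 -107.7
[0, 0, 0.0016, -0.0021, -0.0023, 0.0974, 1]
```

View pics/w5.png

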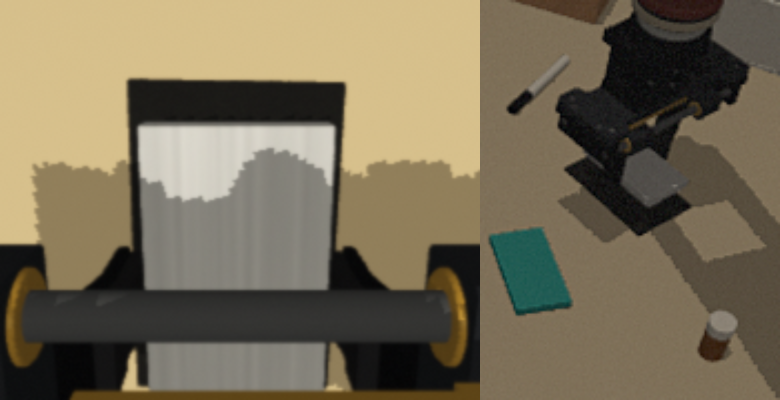

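The plate hangs over the mat, aligned with it: the plate's far edge is at crop row 123, the mat's at row 80 with corners (128,80) and (345,83).

Run:
```python
from h import *
s=bot.get_state();R=s["tcp_rot"];p=s["tool_pos"][:2]*1000
for px,z in(([(137,125),(335,125)],.043),([(128,80),(345,83)],.004)):
    w=unproj(np.array(px)/2+[200,100],z,"wrist",s)*1000;print(((w-p)@R[:2,:2]).round(1).tolist())
```

```text
[[50.1, -27.4], [50.1, 28.1]]
[[61.0, -36.7], [60.0, 38.0]]
```

Call:
move_arm:
  increments:
    - [[0,0,0,0.001,0.001,0.04,1],[0,0,0,0.001,0.001,0.075,1],[0,0,0,0.001,0.001,0.097,1],[0,0,0,0.001,0.001,0.097,1],[0,0,0,0.001,0.001,0.097,1]]

```text
t: 18.38
tool_pos: [0.499, -0.2825, 0.0305]
tcp_rot: [[0.954, -0.299, -0.0], [-0.299, -0.954, 0.0], [-0.0, -0.0, -1.0]]
force: [1.3, 0.3, -0.7]
width: 0.639
finger_force: 30.0
```

Call:
move_arm:
  increments:
    - [[0,0,0,0,0,0,1],[0,0,0,0,0,0,1],[0,0,0,0,0,0,-0.6],[0,0,0,0,0,0,-0.6],[0,0,0,0,0,0,-0.6]]

```text
t: 18.8
tool_pos: [0.499, -0.2826, 0.0311]
tcp_rot: [[0.954, -0.299, 0.0], [-0.299, -0.954, -0.0], [0.0, 0.0, -1.0]]
force: [0.4, -0.1, 0.3]
width: 0.763
finger_force: 0.0
```

Call:
move_arm:
  increments:
    - [[0,0,0,0,0,-0.02,-0.6],[0,0,0,0,0,-0.1,-0.6],[0,0,0,0,0,-0.2,-0.6],[0,0,0,0,0,-0.3,-1],[0,0,0,0,0,-0.35,-1]]

```text
t: 19.22
tool_pos: [0.5006, -0.2837, 0.1406]
tcp_rot: [[0.954, -0.299, 0.004], [-0.299, -0.954, -0.003], [0.005, 0.002, -1.0]]
force: [1.1, -1.3, 0.9]
width: 0.882
finger_force: 0.0
```

Run:
```python
from h import *
plan([(614,9,130,-105.5),(614,9,43,-105.5)],-1)
```

```text
-> 614 9 130 -105.5
[0, 0, -0.0053, 0.0342, -0.5221, 0.0176, -1]
[0, 0, -0.0054, 0.0429, -0.5215, 0.0177, -1]
-> 614 9 43 -105.5
[0, 0, 0.0, 0.0, -0.0, 0.29, -1]
```

Call:
move_arm:
  increments:
    - [[0,0,-0.005,0.034,-0.522,0,-1],[0,0,-0.005,0.034,-0.522,0,-1],[0,0,-0.005,0.034,-0.522,0,-1],[0,0,-0.005,0.034,-0.522,0,-1],[0,0,-0.005,0.034,-0.522,0,-1]]

```text
t: 19.63
tool_pos: [0.5572, -0.131, 0.1368]
tcp_rot: [[0.96, -0.28, 0.002], [-0.28, -0.96, 0.002], [0.001, -0.002, -1.0]]
force: [0.4, -0.4, -0.1]
width: 1.0
finger_force: 0.0
```

Call:
move_arm:
  increments:
    - [[0,0,-0.005,0.043,-0.521,0.035,-1],[0,0,-0.005,0.043,-0.521,0.035,-1],[0,0,-0.005,0.043,-0.521,0.035,-1],[0,0,-0.005,0.043,-0.521,0.035,-1],[0,0,-0.005,0.043,-0.521,0.035,-1]]

```text
t: 20.05
tool_pos: [0.6137, 0.0149, 0.1257]
tcp_rot: [[0.964, -0.265, 0.001], [-0.265, -0.964, 0.002], [0.001, -0.002, -1.0]]
force: [-0.8, -0.5, 0.1]
width: 1.002
finger_force: 0.0
```

Run:
```python
from h import *
im2=bot.camera("side");bot.camera("side");bot.camera("side");s=bot.get_state();im=bot.camera("wrist")
cv2.imwrite("pics/w6.png",np.hstack([cv2.resize(im[100:300,200:440],(480,400)),cv2.resize(im2[80:260,360:495],(300,400))]))
print(s["tool_pos"],s["tcp_rot"].round(3).tolist())
```

```text
[0.61232951 0.00959705 0.12561873] [[0.963, -0.268, -0.0], [-0.268, -0.963, -0.001], [0.0, 0.001, -1.0]]
```

View pics/w6.png

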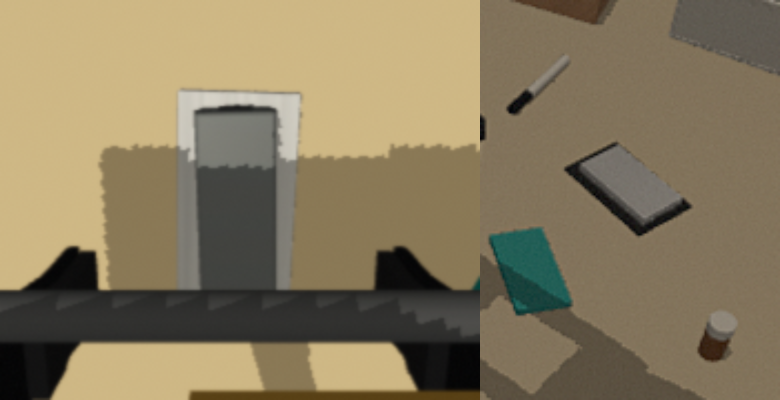

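plate_high lies neatly on the mat. mailer_low sits on plate_low between the fingers, with its top far edge from crop (196,111) to (277,111).

Run:
```python
from h import *
s=bot.get_state();R=s["tcp_rot"];p=s["tool_pos"][:2]*1000
for px,z in(([(196,112),(277,111)],.036),([(179,91),(300,94)],.010)):
    w=unproj(np.array(px)/2+[200,100],z,"wrist",s)*1000;print(((w-p)@R[:2,:2]).round(1).tolist())
```

```text
[[46.8, -15.7], [47.2, 17.1]]
[[53.6, -25.0], [52.3, 29.3]]
```

Call:
move_arm:
  increments:
    - [[0,0,0,0.013,0.003,0.09,-1],[0,0,0,0.013,0.003,0.18,-1],[0,0,0,0.013,0.003,0.276,-1],[0,0,0,0.013,0.003,0.276,-1],[0,0,0,0.013,0.003,0.276,-1]]

```text
t: 20.67
tool_pos: [0.6139, 0.0067, 0.0412]
tcp_rot: [[0.963, -0.271, -0.005], [-0.271, -0.963, 0.0], [-0.005, 0.001, -1.0]]
force: [-0.4, -0.0, 1.0]
width: 1.007
finger_force: 0.0
```

Call:
move_arm:
  increments:
    - [[0,0,0,0,0,0,1],[0,0,0,0,0,0,1],[0,0,0,0,0,0,1],[0,0,0,0,0,0,1],[0,0,0,0,0,0,1]]

```text
t: 21.08
tool_pos: [0.6167, 0.008, 0.0439]
tcp_rot: [[0.963, -0.269, 0.002], [-0.269, -0.963, -0.0], [0.002, -0.0, -1.0]]
force: [-0.6, -0.9, 0.2]
width: 0.706
finger_force: 0.0
```

Call:
move_arm:
  increments:
    - [[0,0,0,0,0,0,1],[0,0,0,0,0,0,1],[0,0,0,0,0,0,1],[0,0,0,0,0,0,1],[0,0,0,0,0,0,1]]

```text
t: 21.5
tool_pos: [0.6159, 0.0081, 0.0426]
tcp_rot: [[0.963, -0.269, -0.0], [-0.269, -0.963, 0.0], [-0.0, 0.0, -1.0]]
force: [-0.9, 0.4, -0.3]
width: 0.386
finger_force: 29.9
```

Run:
```python
from h import *
s=bot.get_state();x,y,z=s["tool_pos"]*1000
plan([(x,y,110,-105.5),(480,226,110,-102),(480,226,z-7+20,-102)],1)
```

```text
-> 615.8671566809745 8.127964737974876 110 -105.5
[0, 0, -0.0007, 0.0, 0.0, -0.2247, 1]
-> 480 226 110 -102
[0, 0, -0.0097, -0.3152, -0.2894, -0.0, 1]
[0, 0, -0.0097, -0.3063, -0.2989, -0.0, 1]
-> 480 226 55.57909345186833 -102
[0, 0, -0.0, 0.0, -0.0, 0.1814, 1]
```

Call:
move_arm:
  increments:
    - [[0,0,0,0,0,-0.05,1],[0,0,0,0,0,-0.11,1],[0,0,0,0,0,-0.17,1],[0,0,0,0,0,-0.225,1],[0,0,0,0,0,-0.225,1]]

```text
t: 21.92
tool_pos: [0.6184, 0.0078, 0.114]
tcp_rot: [[0.963, -0.269, 0.006], [-0.269, -0.963, -0.001], [0.006, -0.001, -1.0]]
force: [1.2, -0.1, -0.2]
width: 0.385
finger_force: 29.9
```

Call:
move_arm:
  increments:
    - [[0,0,-0.002,-0.063,-0.058,0,1],[0,0,-0.004,-0.126,-0.116,0,1],[0,0,-0.006,-0.19,-0.174,0,1],[0,0,-0.008,-0.252,-0.232,0,1],[0,0,-0.01,-0.315,-0.289,0,1]]

```text
t: 22.33
tool_pos: [0.5469, 0.1178, 0.1088]
tcp_rot: [[0.971, -0.239, -0.002], [-0.239, -0.971, -0.0], [-0.001, 0.0, -1.0]]
force: [0.3, -0.0, -0.2]
width: 0.388
finger_force: 29.9
```

Call:
move_arm:
  increments:
    - [[0,0,-0.002,-0.061,-0.06,0,1],[0,0,-0.004,-0.122,-0.12,0,1],[0,0,-0.006,-0.184,-0.18,0,1],[0,0,-0.008,-0.245,-0.24,0,1],[0,0,-0.01,-0.306,-0.299,0,1]]

```text
t: 22.75
tool_pos: [0.4791, 0.2268, 0.1089]
tcp_rot: [[0.978, -0.208, -0.001], [-0.208, -0.978, -0.0], [-0.001, 0.001, -1.0]]
force: [0.3, 0.4, -0.9]
width: 0.389
finger_force: 29.9
```

Call:
move_arm:
  increments:
    - [[0,0,0,0,0,0.08,1],[0,0,0,0,0,0.16,1],[0,0,0,0,0,0.18,1],[0,0,0,0,0,0.18,1],[0,0,0,0,0,0.18,1]]

```text
t: 23.17
tool_pos: [0.4802, 0.2257, 0.0557]
tcp_rot: [[0.978, -0.209, -0.001], [-0.209, -0.978, -0.0], [-0.001, 0.001, -1.0]]
force: [-0.2, -0.2, -0.2]
width: 0.389
finger_force: 29.9
```

Run:
```python
from h import *
im=bot.camera("side");bot.camera("side");print(bot.get_state()["tool_pos"])
plan([(480,226,36.5,-102)],1)
cv2.imwrite("pics/s2.png",cv2.resize(im[200:400,150:400],(0,0),fx=3,fy=3))
```

```text
[0.4817094  0.22601668 0.05724138]
-> 480 226 36.5 -102
[0, 0, -0.0003, -0.0056, 0.0012, 0.0691, 1]
```

View pics/s2.png

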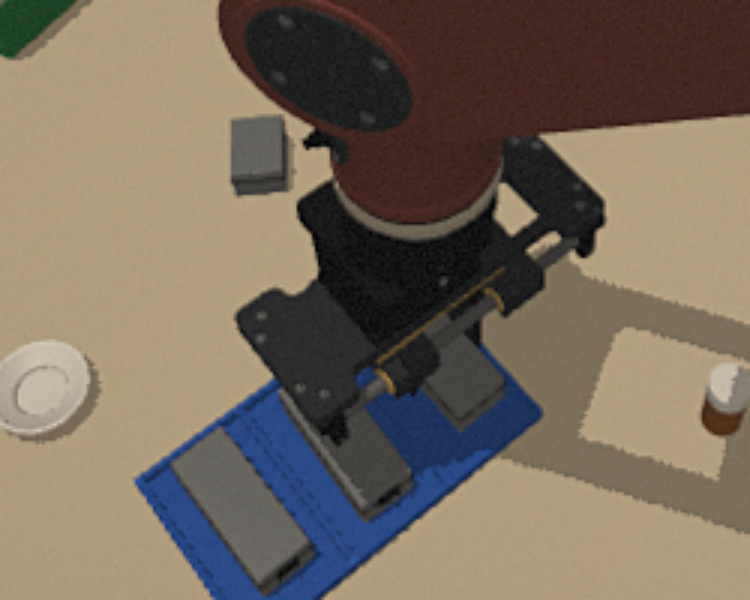

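The side view shows two mailers lying flat in their bays at (245,510) and (350,450), and the third hovering over the last bay at (465,380). Now I lower and release it.

Call:
move_arm:
  increments:
    - [[0,0,0,-0.005,0,0.03,1],[0,0,0,-0.005,0,0.06,1],[0,0,0,-0.005,0,0.067,1],[0,0,0,-0.005,0,0.067,1],[0,0,0,-0.005,0,0.067,1]]

```text
t: 23.68
tool_pos: [0.4789, 0.2262, 0.0357]
tcp_rot: [[0.978, -0.208, -0.001], [-0.208, -0.978, -0.0], [-0.0, 0.0, -1.0]]
force: [-1.1, 0.5, -1.4]
width: 0.388
finger_force: 29.9
```

Call:
move_arm:
  increments:
    - [[0,0,0,0,0,0,-0.1],[0,0,0,0,0,0,-0.1],[0,0,0,0,0,0,-0.1],[0,0,0,0,0,0,-0.1],[0,0,0,0,0,0,-0.1]]

```text
t: 24.1
tool_pos: [0.4791, 0.2264, 0.0361]
tcp_rot: [[0.978, -0.208, 0.0], [-0.208, -0.978, 0.0], [0.0, -0.0, -1.0]]
force: [-0.4, 0.2, -0.3]
width: 0.54
finger_force: 0.0
```

Call:
move_arm:
  increments:
    - [[0,0,0,0,0,-0.08,-0.1],[0,0,0,0,0,-0.16,-0.1],[0,0,0,0,0,-0.24,-0.1],[0,0,0,0,0,-0.3,-0.1],[0,0,0,0,0,-0.3,-1]]

```text
t: 24.52
tool_pos: [0.4821, 0.2273, 0.1307]
tcp_rot: [[0.978, -0.208, 0.008], [-0.208, -0.978, 0.002], [0.007, -0.004, -1.0]]
force: [1.7, 0.4, 1.2]
width: 0.578
finger_force: 0.0
```

Run:
```python
from h import *
plan([(616,7,110,-105.5)],-1)
```

```text
-> 616 7 110 -105.5
[0, 0, 0.0097, 0.2948, 0.3126, 0.0345, -1]
[0, 0, 0.0096, 0.3042, 0.3036, 0.0345, -1]
```

Call:
move_arm:
  increments:
    - [[0,0,0.01,0.295,0.313,0,-1],[0,0,0.01,0.295,0.313,0,-1],[0,0,0.01,0.295,0.313,0,-1],[0,0,0.01,0.295,0.313,0,-1],[0,0,0.01,0.295,0.313,0,-1]]

```text
t: 24.93
tool_pos: [0.5468, 0.1139, 0.1252]
tcp_rot: [[0.97, -0.243, -0.001], [-0.243, -0.97, -0.0], [-0.001, 0.0, -1.0]]
force: [-0.5, -0.1, 0.1]
width: 0.92
finger_force: 0.0
```

Call:
move_arm:
  increments:
    - [[0,0,0.009,0.304,0.304,0.03,-1],[0,0,0.009,0.304,0.304,0.03,-1],[0,0,0.009,0.304,0.304,0.03,-1],[0,0,0.009,0.304,0.304,0.03,-1],[0,0,0.009,0.304,0.304,0.03,-1]]

```text
t: 25.35
tool_pos: [0.6128, 0.0049, 0.1159]
tcp_rot: [[0.963, -0.269, -0.002], [-0.269, -0.963, 0.0], [-0.002, -0.0, -1.0]]
force: [-0.4, -0.4, -1.3]
width: 0.999
finger_force: 0.0
```

Run:
```python
from h import *
im2=bot.camera("side");bot.camera("side");bot.camera("side");s=bot.get_state();im=bot.camera("wrist")
cv2.imwrite("pics/w7.png",np.hstack([cv2.resize(im[100:300,200:440],(480,400)),cv2.resize(im2[250:400,190:340],(320,400))]))
print(s["tool_pos"],s["tcp_rot"].round(3).tolist())
```

```text
[0.61156773 0.00768607 0.11626329] [[0.964, -0.265, -0.002], [-0.265, -0.964, 0.001], [-0.002, -0.0, -1.0]]
```

View pics/w7.png

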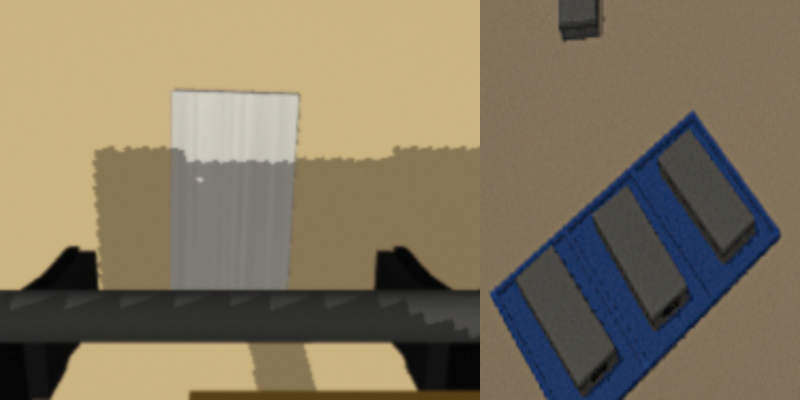

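All three mailers lie in their bays. plate_low lies alone between the fingers, with its far edge from crop (172,90) to (299,94).

Run:
```python
from h import *
s=bot.get_state();R=s["tcp_rot"];p=s["tool_pos"][:2]*1000
w=unproj(np.array([(172,90),(299,94)])/2+[200,100],.01,"wrist",s)*1000;print(((w-p)@R[:2,:2]).round(1).tolist())
```

```text
[[54.4, -27.2], [52.8, 27.7]]
```

Call:
move_arm:
  increments:
    - [[0,0,0.008,0.012,0.003,0.1,-1],[0,0,0.008,0.012,0.003,0.2,-1],[0,0,0.008,0.012,0.003,0.26,-1],[0,0,0.008,0.012,0.003,0.285,-1],[0,0,0.008,0.012,0.003,0.285,-1]]

```text
t: 25.97
tool_pos: [0.6137, 0.0056, 0.0293]
tcp_rot: [[0.957, -0.289, -0.005], [-0.289, -0.957, 0.001], [-0.005, 0.001, -1.0]]
force: [0.1, 0.2, 0.2]
width: 0.996
finger_force: 0.0
```

Call:
move_arm:
  increments:
    - [[0,0,0,0,0,0,0],[0,0,0,0,0,0,0],[0,0,0,0,0,0,0],[0,0,0,0,0,0,0],[0,0,0,0,0,0,0]]

```text
t: 26.38
tool_pos: [0.6169, 0.0039, 0.0328]
tcp_rot: [[0.957, -0.291, 0.002], [-0.291, -0.957, -0.0], [0.002, -0.001, -1.0]]
force: [0.1, 1.6, 0.1]
width: 0.708
finger_force: 0.5
```

Call:
move_arm:
  increments:
    - [[0,0,0,0,0,0.008,0],[0,0,0,0,0,0.017,0],[0,0,0,0,0,0.017,1],[0,0,0,0,0,0.017,1],[0,0,0,0,0,0.017,1]]

```text
t: 26.8
tool_pos: [0.6174, 0.0038, 0.0305]
tcp_rot: [[0.957, -0.29, 0.002], [-0.29, -0.957, -0.0], [0.002, -0.0, -1.0]]
force: [-9.7, 1.6, 25.3]
width: 0.637
finger_force: 30.0
```

Call:
move_arm:
  increments:
    - [[0,0,0,0,0,0,1],[0,0,0,0,0,-0.03,1],[0,0,0,0,0,-0.08,1],[0,0,0,0,0,-0.14,1],[0,0,0,0,0,-0.2,1]]

```text
t: 27.22
tool_pos: [0.6153, 0.0038, 0.0863]
tcp_rot: [[0.957, -0.291, -0.002], [-0.291, -0.957, 0.0], [-0.002, 0.0, -1.0]]
force: [-0.4, -0.1, -0.4]
width: 0.634
finger_force: 30.0
```

Run:
```python
from h import *
bot.camera("side")
plan([(499.3,-282.3,100,-107.7)],1)
```

```text
-> 499.3 -282.3 100 -107.7
[0, 0, 0.0023, -0.0511, 0.5135, -0.0152, 1]
[0, 0, 0.0022, -0.0473, 0.5138, -0.0153, 1]
```

Run:
```python
from h import *
im2=bot.camera("side");im=bot.camera("wrist")
cv2.imwrite("pics/w8.png",np.hstack([cv2.resize(im[100:300,200:440],(480,400)),cv2.resize(im2[130:270,240:352],(320,400))]))
s=bot.get_state();print(s["tool_pos"],s["force"],s["width"],s["finger_force"])
```

```text
[0.61736451 0.00362193 0.08781305] [ 0.05844848 -0.2070324  -2.35731756] 0.634610509360939 29.999181926250458
```

View pics/w8.png

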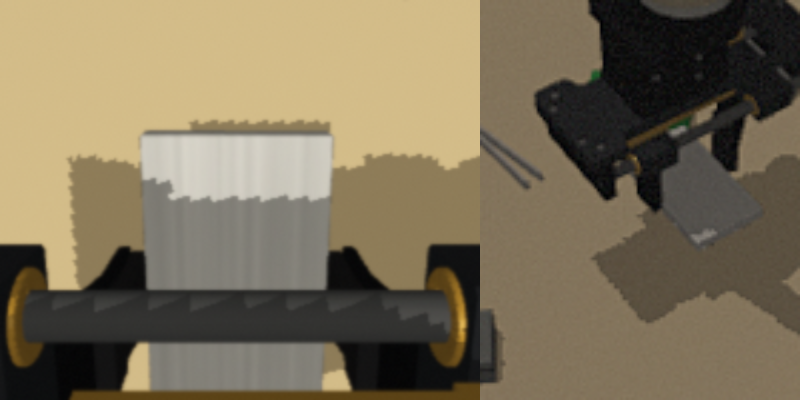

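plate_low is held level, with its far edge at crop row 132. On to the mat.

Call:
move_arm:
  increments:
    - [[0,0,0,-0.01,0.102,-0.003,1],[0,0,0,-0.02,0.205,-0.006,1],[0,0,0,-0.03,0.308,-0.009,1],[0,0,0,-0.04,0.41,-0.012,1],[0,0,0.002,-0.051,0.513,-0.015,1]]

```text
t: 27.78
tool_pos: [0.5549, -0.1396, 0.0889]
tcp_rot: [[0.955, -0.296, -0.003], [-0.296, -0.955, 0.001], [-0.003, -0.0, -1.0]]
force: [0.3, -0.4, -1.7]
width: 0.645
finger_force: 30.0
```

Call:
move_arm:
  increments:
    - [[0,0,0,-0.01,0.102,-0.003,1],[0,0,0,-0.02,0.205,-0.006,1],[0,0,0,-0.03,0.308,-0.009,1],[0,0,0,-0.04,0.41,-0.012,1],[0,0,0.002,-0.047,0.514,-0.015,1]]

```text
t: 28.2
tool_pos: [0.4957, -0.2825, 0.0934]
tcp_rot: [[0.953, -0.303, -0.002], [-0.303, -0.953, 0.002], [-0.003, -0.001, -1.0]]
force: [1.5, 0.1, -1.1]
width: 0.633
finger_force: 30.0
```

Run:
```python
from h import *
bot.camera("side");bot.camera("side");bot.camera("side");s=bot.get_state();im=bot.camera("wrist")
cv2.imwrite("pics/w9.png",cv2.resize(im[100:300,200:440],(480,400)))
print(s["tool_pos"],s["tcp_rot"].round(3).tolist())
plan([(499.3,-282.3,45,-107.7)],1)
```

```text
[ 0.49593727 -0.28357658  0.09384819] [[0.952, -0.306, -0.002], [-0.306, -0.952, 0.001], [-0.002, -0.0, -1.0]]
-> 499.3 -282.3 45 -107.7
[0, 0, -0.0002, 0.0095, -0.0025, 0.1626, 1]
```

View pics/w9.png

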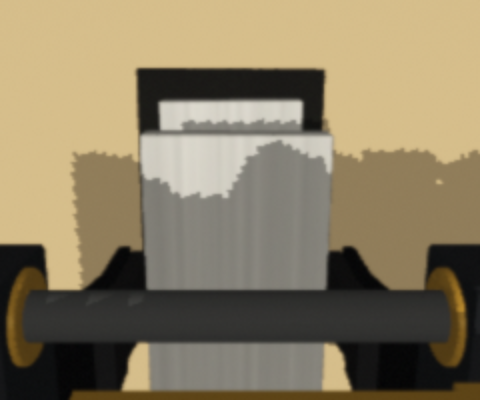

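The held plate's far edge is at row 133 (141–331). plate_high's is at row 101 (159–302) and the mat's at row 70 (136–324).

Run:
```python
from h import *
s=bot.get_state();R=s["tcp_rot"];p=s["tool_pos"][:2]*1000
for px,z in(([(141,133),(331,135)],.0733),([(159,101),(302,101)],.014),([(136,70),(324,71)],.004)):
    w=unproj(np.array(px)/2+[200,100],z,"wrist",s)*1000;print(((w-p)@R[:2,:2]).round(1).tolist())
```

```text
[[47.6, -26.7], [47.0, 27.3]]
[[51.8, -29.4], [51.8, 25.8]]
[[63.2, -39.6], [62.9, 35.4]]
```

Call:
move_arm:
  increments:
    - [[0,0,0,0.016,-0.007,0.05,1],[0,0,0,0.016,-0.007,0.1,1],[0,0,0,0.016,-0.007,0.14,1],[0,0,0,0.016,-0.007,0.155,1],[0,0,0,0.016,-0.007,0.155,1]]

```text
t: 28.82
tool_pos: [0.5016, -0.2796, 0.0466]
tcp_rot: [[0.954, -0.301, -0.003], [-0.301, -0.954, 0.003], [-0.004, -0.002, -1.0]]
force: [0.2, -0.1, -1.2]
width: 0.635
finger_force: 30.0
```

Call:
move_arm:
  increments:
    - [[0,0,0,0,0,0,1],[0,0,0,0,0,0,1],[0,0,0,0,0,0,1],[0,0,0,0,0,0,1],[0,0,0,0,0,0,1]]

```text
t: 29.23
tool_pos: [0.5032, -0.2818, 0.0497]
tcp_rot: [[0.953, -0.303, 0.001], [-0.303, -0.953, -0.001], [0.001, 0.0, -1.0]]
force: [0.5, -1.1, -1.1]
width: 0.636
finger_force: 30.0
```

Call:
move_arm:
  increments:
    - [[0,0,0,0,0,0.004,1],[0,0,0,0,0,0.008,1],[0,0,0,0,0,0.013,1],[0,0,0,0,0,0.013,1],[0,0,0,0,0,0.013,1]]

```text
t: 29.65
tool_pos: [0.5027, -0.2814, 0.0449]
tcp_rot: [[0.953, -0.303, -0.0], [-0.303, -0.953, 0.0], [-0.0, -0.0, -1.0]]
force: [-0.2, 0.4, -1.9]
width: 0.633
finger_force: 30.0
```

Call:
move_arm:
  increments:
    - [[0,0,0,0,0,0.002,1],[0,0,0,0,0,0.003,1],[0,0,0,0,0,0.003,-0.6],[0,0,0,0,0,0.003,-0.6],[0,0,0,0,0,0.003,-0.6]]

```text
t: 30.07
tool_pos: [0.5029, -0.2816, 0.0442]
tcp_rot: [[0.953, -0.303, 0.0], [-0.303, -0.953, -0.0], [0.0, 0.0, -1.0]]
force: [-0.5, -0.1, 0.1]
width: 0.76
finger_force: 0.0
```

Call:
move_arm:
  increments:
    - [[0,0,0,0,0,0,-0.6],[0,0,0,0,0,0,-0.6],[0,0,0,0,0,-0.05,-0.6],[0,0,0,0,0,-0.1,-0.6],[0,0,0,0,0,-0.2,-0.6]]

```text
t: 30.48
tool_pos: [0.5006, -0.2799, 0.1014]
tcp_rot: [[0.953, -0.303, -0.005], [-0.303, -0.953, 0.004], [-0.006, -0.002, -1.0]]
force: [-0.8, 0.6, -0.8]
width: 0.795
finger_force: 0.0
```

Call:
move_arm:
  increments:
    - [[0,0,0,0,-0.4,-0.2,-1],[0,0,0,0,-0.4,-0.2,-1],[0,0,0,0,-0.4,-0.2,-1],[0,0,0,0,-0.4,-0.2,-1],[0,0,0,0,-0.4,-0.2,-1]]

```text
t: 30.9
tool_pos: [0.5409, -0.1652, 0.1663]
tcp_rot: [[0.954, -0.299, 0.004], [-0.299, -0.954, -0.001], [0.004, 0.0, -1.0]]
force: [0.4, -0.4, -0.2]
width: 0.987
finger_force: 0.0
```

Call:
move_arm:
  increments:
    - [[0,0,0,-0.3,-0.5,-0.1,-1],[0,0,0,-0.3,-0.5,-0.1,-1],[0,0,0,-0.3,-0.5,-0.1,-1],[0,0,0,-0.3,-0.5,-0.1,-1],[0,0,0,-0.3,-0.5,-0.1,-1]]

```text
t: 31.32
tool_pos: [0.4971, 0.0061, 0.1938]
tcp_rot: [[0.954, -0.301, -0.001], [-0.301, -0.954, 0.002], [-0.002, -0.001, -1.0]]
force: [-0.4, -0.1, 0.1]
width: 1.0
finger_force: 0.0
```

Run:
```python
from h import *
bot.camera("side");im2=bot.camera("side");im=bot.camera("top")
cv2.imwrite("pics/f.png",np.hstack([cv2.resize(im[80:305,110:500],(520,300)),cv2.resize(im2[100:260,340:490],(280,300))]))
cv2.imwrite("pics/ftop.png",im)
```

```text
(no output)
```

View pics/f.png

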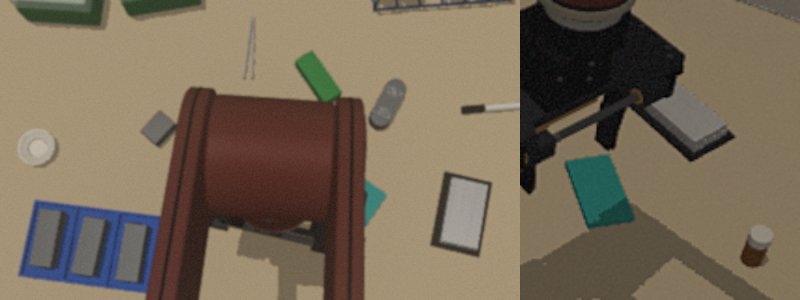

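The final view shows a mailer in each bay and the plates piled squarely on the mat. The look-alikes are in place. One quick numeric check, then hand in.

```bash
python3 - <<'E'
from h import *
im=cv2.imread("pics/ftop.png");g=cv2.cvtColor(im,cv2.COLOR_BGR2GRAY);hsv=cv2.cvtColor(im,cv2.COLOR_BGR2HSV)
def big(m,roi,z,k=1):
    x0,y0,x1,y1=roi;q=np.zeros_like(g);q[y0:y1,x0:x1]=m[y0:y1,x0:x1]
    for c in sorted(cv2.findContours(q,cv2.RETR_EXTERNAL,cv2.CHAIN_APPROX_NONE)[0],key=cv2.contourArea)[-k:]: print(*rect(unproj(c[:,0],z)))
big(cv2.inRange(hsv,(0,0,90),(180,45,255)),(430,205,482,275),.024)
big(cv2.inRange(hsv,(0,0,40),(180,70,255)),(128,235,228,292),.029,3)
E
python3 -c "
from cell import bot
print(bot.hand_in())"
```

```text
[ 498.5 -279.5] [103.8  58.1] -17.6
[478.5 223.5] [86.6 38.8] -10.9
[491.8 287. ] [86.3 40.5] -13.9
[509.1 350.1] [86.4 42.6] -10.9
the job is handed in; nothing more can be done
None
```

The job is handed in, at about 31 s of the 128 s allowed: each of the three mailers lies flat in its own caddy bay, the two plates are piled on the mat within about 3 mm of its centre, and the round-ended case and short box were never touched. The hand-in returned no verdict, so I have only my own last camera check.

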